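# Swap the cell in the glue-lamp power box

## Robot

A 6-joint arm with a two-finger parallel gripper is mounted at the origin on the work surface. World frame = base frame: x ahead of the robot, y to its left, z up, the work surface at z = 0. Lengths are in mm, angles in degrees, forces in N, time in s.
With the tool pointing down it reaches from about 300 to 850 mm from the base axis. Payload 4.2 kg.
Tool frame: the origin (TCP) lies between the finger pads; the fingertips stand 22 mm ahead of it and the grasp point (between the pads) lies 3 mm ahead of it; z points along the fingers, y is the direction in which the jaws open and shut (so a half turn about z gives the same grasp; the last joint's range is limited). The gripper opens to 91 mm and grips with 3 to 60 N. Pads are 32 mm wide; open, the fingers measure 118 mm over their backs; the gripper's body (76 mm by 178 mm) begins 60 mm behind the grasp point.
Start: joints at [-78.209, 18.312, 89.639, -0, 72.044, -1.146], TCP at [128.736, -560.418, 235.976] pointing down, gripper open.
Joint ranges: [-177.97, 177.97], [-48.28, 115.42], [12.27, 149.76], [-77.06, 257.06], [2.81, 150.46], [-146.56, 146.56]. Speed limits (degrees/s): [147.25, 147.25, 180, 180, 180, 180].

## Interface

Orientations are given as [roll, pitch, yaw] about the fixed x, y, z axes, in that order (R = Rz(yaw) Ry(pitch) Rx(roll)).
In Python, from workcell import * gives the robot as it stands.
- The arm moves only by the shell command python3 -m jog 'ROWS' [OPENING] [FORCE]. ROWS is text: rows parted by semicolons, each of 6 numbers parted by spaces: the shift along the tool's x, y, z in units of 0.5 m (1.0 is 0.5 m), then the turn, a rotation vector about the tool's x, y, z in units of pi/2 rad (1.0 is pi/2 rad). A call has 1 to 20 rows; each row is the pose to reach, as a shift and turn from the pose measured when the call began, along the tool's axes at that moment; what a row does not reach only later rows make up. A row lasts 1/12 s, in which the tool goes at most 41.7 mm and 7.16 degrees, less where a joint would pass 70% of its speed; a pose out of reach is approached as far as the arm can. A call with a number of a shift or a turn outside -1 to 1 is refused whole. A call with a gripper value outside its range is refused whole. OPENING is the opening, from -1 (shut) to 1 (fully open), set as the call begins (- or left out, the last holds). The fingers move at their own pace and stop on an object; FORCE is the grip in N (left out, the last holds). Time passes only in rows, so rows that repeat a pose let the fingers close. It gives the time, the measured TCP pose, the force and the opening at its end, in the units of the state.
- state(): the state, without advancing time (a new reading comes with each control period).
- grab_frame(name): name is "side" or "top" or "wrist"; returns the picture (420x560x3 uint8, red, green, blue); there is no depth.
- calibration(name): a dict with "mtx" (3x3 intrinsics, pixels), "rvec" (rotation vector, rad) and "tvec" (3), from world to camera coordinates, as OpenCV has them. Camera axes: x right, y down, z forward; pixel columns grow to the right and rows downward; lengths in mm; the calibration is good to about 2 mm. The wrist camera is an equidistant fisheye: a pixel r from the principal point sees the ray r / f radians off the axis. A picture is of the moment at which its call begins: read the wrist's pose just before it. calibration takes no time and is no camera call; for the wrist camera it gives the pose at the moment of the call.
- job_done(): hands the job in, once; it reports no verdict.
Trained networks look in the newest picture that a camera, given by its name, has taken for a name from the list of things; names that differ only in an ending like _2 or _b are one class to them, and where a whole thing is asked for, a point or a joint stands for the part that bears it (a point fixed in the world has none). Each returns a list of dicts, best first, with "confidence" (0 to 1); they miss things now and then, are a little off and sometimes report something else, mostly with a low value. They report only what shows in the picture. A call takes as long as a camera call.
- spot_in(query, camera): "rect" ([left, top, right, bottom] in pixels, round what is visible of it).
- tip_of(query, camera): "location" ([column, row] in pixels: a listed point, or the origin of a listed thing).
The state is a dict: "time_s": time; "qpos": joint angles; "qvel": joint speeds; "effort": joint torques, N m; "ee_pos": TCP position; "ee_rot": TCP orientation; "force": force on the tool from outside, world axes, zero at the start; "torque": the same for the moment, N m; "gripper_width": finger opening in mm.
Only numpy, scipy, OpenCV 4.12 (cv2) and the standard library are available. Lean on these libraries where they do the work, as an engineer would, in place of code of your own. Each camera call takes 0.05 s, during which the arm holds its last target. There are 200 camera calls.

## Task

The glue lamp's power box has run flat. Pull the old cell up out of the two spring clips of the power box and lay it flat in the white dish, then press the fresh cell down between the clips until it snaps fully home on its bed, then throw the toggle switch over to its other end. Leave the phone in its stand, the turquoise case and the steel weight undisturbed.

Things in the scene. Friction and masses are not known exactly. Their poses are not given: they have to be found in the camera images.
- holder: The power box, fixed to the counter: grey plate 10 mm thick (x -45 to 45, y -62 to 135 mm) with a cell bed between two upright steel spring clips and a black toggle switch at the +y end. Origin: on the counter below the middle of the bed, z up; a cell in the bed lies along y. Between its pedestals (56 mm) only the plate lies under the cell, so fingers can reach down beside the tube.
- bed (a point): Middle of the bed, 41 mm above the counter: the centre of a seated cell. Axes as the power box; a seated cell lies along y, either way round. Two grey pedestals, tops 30 mm above the counter, at |y| = 28 to 44 mm carry its end caps between flared side lips, 24 mm apart at the bottom, wider above, 41 mm high over the counter.
- nose_left (a point): Round nose (radius 4 mm) of the spring clip at the power box's +y side: nose centre, 49 mm above the counter and 46 mm from the middle of the bed at rest. It holds the cell's end chamfer down. The clip is a steel leaf 16 mm wide, about 65 mm high over the counter, that bends outwards. Pushing a cell straight down or pulling it up past both noses takes about 6 to 13 N.
- nose_right (a point): Round nose (radius 4 mm) of the spring clip at the power box's -y side: nose centre, 49 mm above the counter and 46 mm from the middle of the bed at rest. It holds the cell's end chamfer down. The clip is a steel leaf 16 mm wide, about 65 mm high over the counter, that bends outwards.
- old_cell_mid (a point): Centre of the flat old cell, which starts snapped in the clips. 90 mm long along its y, z up; 90 g. A bare metal tube of diameter 20 mm in the middle 54 mm (grip it here, across x), with square black end caps 22 x 22 mm, 18 mm long, whose ends are chamfered above and below (4.5 mm back over the outer 9 mm of height).
- new_cell_mid (a point): Centre of the fresh cell, exactly like the old one, which starts lying flat on the open counter, its centre 11 mm above it. Same axes and sizes as the old cell.
- dish: White ceramic round dish, loose, 300 g, 144 mm across the rim and 22 mm high, wall 4 mm, inner floor 5 mm above its underside and about 108 mm across. Origin: centre of its underside.
- switch (a joint): Angle of the toggle switch about the power box's y axis: 0 = off, leaning 0.5 rad towards the power box's -x; 1.0 = on, leaning 0.5 rad towards its +x. Stays where it is left; takes about 2 N at the tip. Its black block (70 mm along x, 50 mm along y, top 35 mm above the counter) stands at y = 105 mm.
- switch_tip (a point): Centre of the ball (diameter 26 mm) at the tip of the toggle switch, 50 mm from its pivot; the pivot is 32 mm above the counter at the power box's x = 0, y = +105 mm. The ball moves in the power box's x-z plane.
- phone: Bystander: cracked silver smartphone 8 x 71 x 147 mm standing upright in the slot of the beech stand. Origin: centre of its lower end. Leave alone.
- stand: Bystander: fixed slotted beech stand 90 x 100 x 42 mm holding the phone. Origin: centre of its underside.
- case: Bystander: turquoise plastic phone case 78 x 154 x 11 mm, lying open side up. Origin: centre of its underside. Leave alone.
- weight: Bystander: round steel weight, diameter 50 mm, 46 mm high, 500 g. Origin: centre of its underside. Leave alone.

How it is judged (in metres and radians):
On the way, in this order (a step that is already met when the one before it is completed fails the run):
1. the old cell is pulled out of the clips and lies in the dish, let go (horizontal distance between old_cell_mid and dish below 0.03 m and z of old_cell_mid in the frame of dish below 0.024 m and contact force between old_cell and the fingers below 0.1 N), for 0.2 s.
2. the fresh cell is snapped fully home between the clips (horizontal distance between new_cell_mid and bed below 0.004 m and z of new_cell_mid in the frame of bed below 0.0025 m and angle between the y axis of new_cell_mid and the y axis of bed, either way round below 0.08 rad), for 0.2 s.
3. the toggle switch is thrown over (value of joint switch above 0.85 rad), for 0.2 s.
At the end, for the whole second after the job is handed in: Fresh cell seated: centre within 4 mm sideways and 2.5 mm in height of the bed point, axis within 0.08 rad; old cell flat in the dish, centre within 30 mm of the dish's and under 24 mm above its underside; switch beyond 0.85 rad; both cells at rest (all of step 2 and z of new_cell_mid in the frame of bed above -0.0025 m and horizontal distance between old_cell_mid and dish below 0.03 m and z of old_cell_mid in the frame of dish between 0.008 and 0.024 m and value of joint switch above 0.85 rad and linear speed of each of old_cell, new_cell below 0.02 m/s); the robot touches nothing.
It fails at once if the phone is moved by more than 30 mm (distance of phone from where it was at the start of the episode above 0.03 m).
It fails at once if the phone is tipped (angle between phone's own z axis and vertical above 0.3 rad).
It fails at once if the case is moved by more than 30 mm (distance of case from where it was at the start of the episode above 0.03 m).
It fails at once if the weight is moved by more than 30 mm (distance of weight from where it was at the start of the episode above 0.03 m).
It also fails if it takes over 69 s, if anything falls off the work surface, if the arm or the gripper's body presses on something with over 40 N, if the wrist force passes 120 N, or if a joint passes its speed limit or range.

## Working session

There is one attempt and no reset: what is moved stays moved. The work goes in short steps, Python scripts to look and compute and a shell command to move; the robot and the scene stay as the last step left them, time stands still between calls to the robot, and variables do not carry over. Pictures are saved under pics/ and viewed, about 8 in all and at most 12, crops included, and the job is handed in when it is done.

```bash
mkdir -p pics; ls
cat > h.py <<'E'
from workcell import *
import numpy as np, cv2
from scipy.spatial.transform import Rotation as R
def ray(cam,px,cal=None):
    c=cal or calibration(cam); K=np.array(c["mtx"],float); Rm=cv2.Rodrigues(np.array(c["rvec"],float))[0]; t=np.array(c["tvec"],float).reshape(3)
    x=(px[0]-K[0,2])/K[0,0]; y=(px[1]-K[1,2])/K[1,1]
    if cam=="wrist":
        r=np.hypot(x,y); d=np.array([x/r*np.sin(r),y/r*np.sin(r),np.cos(r)]) if r>1e-9 else np.array([0,0,1.])
    else: d=np.array([x,y,1.])
    return -Rm.T@t, Rm.T@d/np.linalg.norm(d)
def at_z(cam,px,z,cal=None):
    o,d=ray(cam,px,cal); return o+d*(z-o[2])/d[2]
def tri(a,b):
    A=0;B=0
    for o,d in (a,b):
        P=np.eye(3)-np.outer(d,d); A=A+P; B=B+P@o
    return np.linalg.solve(A,B)
def save(n,im): cv2.imwrite(f"pics/{n}.png",im[:,:,::-1])
def best(f,q,c):
    r=f(q,c); return r[0] if r else None
def to_tool(p,yaw=None):
    "rows units for moving TCP to world p; optional: yaw the world heading (deg) for the tool y axis, tool down"
    s=state(); M=R.from_euler('xyz',s["ee_rot"],degrees=True); d=M.inv().apply(np.array(p)-s["ee_pos"])/500
    out=[np.round(d,4)]
    if yaw is not None:
        a=np.radians(yaw); y=np.array([np.cos(a),np.sin(a),0]); 
        if y@M.as_matrix()[:,1]<0: y=-y
        z=np.array([0,0,-1.]); T=R.from_matrix(np.c_[np.cross(y,z),y,z])
        out.append(np.round((M.inv()*T).as_rotvec()/(np.pi/2),4))
    return out
E
python3 - <<'E'
from h import *
s=state(); print(s)
H={"holder":0,"bed":41,"nose_left":49,"nose_right":49,"old_cell_mid":41,"new_cell_mid":11,"dish":0,"switch_tip":76,"phone":40,"stand":0,"case":0,"weight":0}
for c in ("top","side"):
    save(c,grab_frame(c))
    for q,z in H.items():
        r=best(tip_of,q,c)
        if r: print(c,q,round(r["confidence"],2),np.round(r["location"],1),np.round(at_z(c,r["location"],z),1))
        else: print(c,q,None)
ims=[cv2.imread(f"pics/{c}.png") for c in("top","side")]
E
```

```text
pics
{'time_s': 0.0, 'qpos': array([-7.82096949e+01,  1.83524256e+01,  8.97075216e+01,  1.81153384e-04,
        7.20444111e+01, -1.14671959e+00]), 'qvel': array([ 0.09023192, -0.03320002, -0.01303182, -0.1421337 , -0.07615799,
       -0.02181004]), 'effort': array([ 2.38963323e-03, -4.12458086e+01, -2.31976891e+01,  7.30707217e-02,
        4.59640310e-02, -1.34986253e-04]), 'ee_pos': array([ 128.62705532, -559.93785515,  235.10483438]), 'ee_rot': array([-1.79895666e+02, -2.26068265e-03,  1.29369666e+01]), 'force': array([-0.67582841,  0.91403104,  0.92653799]), 'torque': array([-0.02645781, -0.01043537,  0.05552961]), 'gripper_width': 91.18178017777016}
top holder 0.72 [269.  213.1] [601.5   7.6   0. ]
top bed 0.74 [387.9 249.6] [ 475.3 -293.8   41. ]
top nose_left 0.55 [248.3 215.2] [591.3  62.4  49. ]
top nose_right 0.4 [282.8 201.8] [620.4 -30.7  49. ]
top old_cell_mid 0.58 [266.5 210.5] [601.7  13.9  41. ]
top new_cell_mid 0.69 [386.2 245.8] [ 487.7 -299.1   11. ]
top dish 0.61 [163.1 260.1] [494.8 300.1   0. ]
top switch_tip 0.66 [227.1 227. ] [560.2 116.7  76. ]
top phone 0.63 [400.7 160.4] [ 713.3 -360.4   40. ]
top stand 0.57 [398.2 171. ] [ 694.5 -363.     0. ]
top case 0.78 [226.2 150. ] [791.7 115.7   0. ]
top weight 0.66 [332.5 149.1] [ 772.3 -185.5    0. ]
side holder 0.57 [267.6 220. ] [603.   14.9   0. ]
side bed 0.58 [270.8 211.5] [609.    6.1  41. ]
side nose_left 0.39 [260.2 198.5] [594.   46.9  49. ]
side nose_right 0.43 [382.  346.3] [ 713.4 -375.3   49. ]
side old_cell_mid 0.78 [267.2 213.1] [599.3   3.7  41. ]
side new_cell_mid 0.96 [257.3 352. ] [ 491.  -303.1   11. ]
side dish 0.72 [201.6 153.3] [489.1 306.7   0. ]
side switch_tip 0.46 [240.8 180. ] [558.9  95.6  76. ]
side phone 0.88 [380.9 345.8] [ 715.3 -371.1   40. ]
side stand 0.75 [203.4 155.1] [492.7 297.7  -0. ]
side case 0.93 [324.4 174.2] [798.5 126.2   0. ]
side weight None
```

Run:
```python
import cv2
a=cv2.imread("pics/top.png");b=cv2.imread("pics/side.png")
A=cv2.resize(a[130:290,110:450],None,fx=2.35,fy=2.35)[:, :800];B=cv2.resize(b[130:400,160:440],None,fx=2.2,fy=2.2)
cv2.imwrite("pics/topc.png",A);cv2.imwrite("pics/sidec.png",B)
```

```text
(no output)
```

View pics/topc.png

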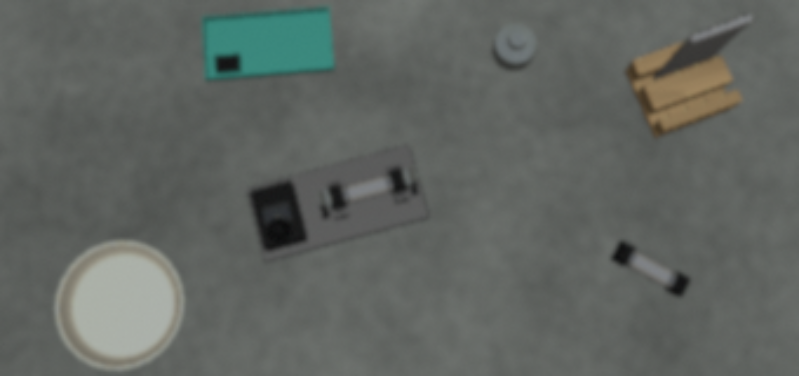

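```bash
python3 -m jog '.7 -.47 -.1 0 0 -.5;.7 -.47 -.1 0 0 -.5;.7 -.47 -.1 0 0 -.5;.7 -.47 -.1 0 0 -.5;.7 -.47 -.1 0 0 -.5;.7 -.47 -.1 0 0 -.5;.7 -.47 -.1 0 0 -.5;.7 -.47 -.1 0 0 -.5;.7 -.47 -.1 0 0 -.5;.7 -.47 -.1 0 0 -.5;.7 -.47 -.1 0 0 -.5;.7 -.47 -.1 0 0 -.5;.7 -.47 -.1 0 0 -.5' 1
cat >> h.py <<'E'
def look(n,H):
    cal=calibration("wrist"); im=grab_frame("wrist"); save(n,im); out={}
    for q,z in H.items():
        r=best(tip_of,q,"wrist")
        if r: out[q]=at_z("wrist",r["location"],z,cal); print(q,round(r["confidence"],2),np.round(r["location"],1),np.round(out[q],1))
    return out,cal,im
E
python3 - <<'E'
from h import *
c=calibration("wrist"); s=state(); C=-cv2.Rodrigues(c["rvec"])[0].T@np.array(c["tvec"]).reshape(3); M=R.from_euler('xyz',s["ee_rot"],degrees=True)
print("cam in tool",M.inv().apply(C-s["ee_pos"]),"cam axis in tool",M.inv().apply(cv2.Rodrigues(c["rvec"])[0][2]))
look("w1",{"new_cell_mid":11,"bed":41,"holder":0,"phone":40,"old_cell_mid":41})
print(to_tool([560,5,260],15))
E
```

```text
time_s: 2.38
ee_pos: [417.0, -253.1, 285.8]
ee_rot: [-180.0, 0.1, 58.0]
force: [-0.1, -0.6, -0.5]
gripper_width: 91.1
cam in tool [  70.36389836    0.78156926 -148.81746144] cam axis in tool [-2.48342546e-01 -2.98794892e-05  9.68672276e-01]
new_cell_mid 0.66 [350.5 186.2] [ 492.7 -305.4   11. ]
bed 0.52 [351.  186.5] [ 490.4 -298.2   41. ]
phone 0.96 [497.1 142. ] [ 710.8 -354.8   40. ]
[array([ 0.5913, -0.0329,  0.0516]), array([-2.000e-04,  1.000e-04, -5.243e-01])]
```

View pics/w1.png

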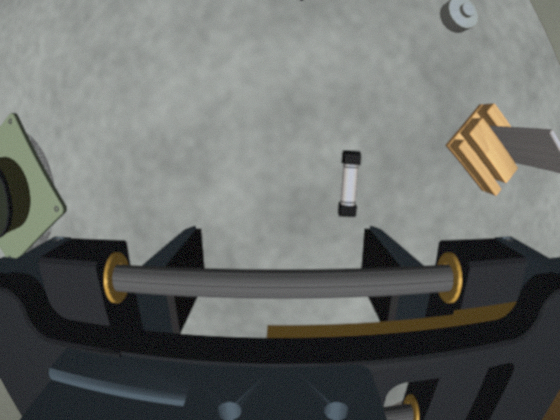

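```bash
python3 -m jog '.53 .13 .05 0 0 -.52;.53 .13 .05 0 0 -.52;.53 .13 .05 0 0 -.52;.53 .13 .05 0 0 -.52;.53 .13 .05 0 0 -.52;.53 .13 .05 0 0 -.52;.53 .13 .05 0 0 -.52;.53 .13 .05 0 0 -.52;.53 .13 .05 0 0 -.52;.53 .13 .05 0 0 -.52'
python3 - <<'E'
from h import *
s=state();print(s["ee_pos"],s["ee_rot"])
look("w2",{"bed":41,"old_cell_mid":41,"holder":0,"nose_left":49,"nose_right":49,"dish":0,"switch_tip":76})
im=cv2.imread("pics/w2.png");save("w2c",cv2.resize(im[:300,60:460],(800,600))[:,:,::-1])
E
```

```text
time_s: 3.52
ee_pos: [611.9, -65.4, 260.6]
ee_rot: [-179.9, 0.0, 104.5]
force: [-0.7, 0.1, 0.4]
gripper_width: 91.0
[611.94231695 -65.35152593 260.57571896] [-1.79914781e+02  1.18332686e-02  1.04518807e+02]
bed 0.57 [292.2 119.6] [603.   15.6  41. ]
old_cell_mid 0.98 [292.3 120.7] [603.4  14.5  41. ]
holder 0.61 [286.5 120.9] [597.4  13.7   0. ]
nose_left 0.7 [297.5  80. ] [597.3  59.7  49. ]
nose_right 0.46 [287.8 165. ] [610.9 -34.7  49. ]
switch_tip 0.55 [272.4  20.1] [556.  112.3  76. ]
```

View pics/w2c.png

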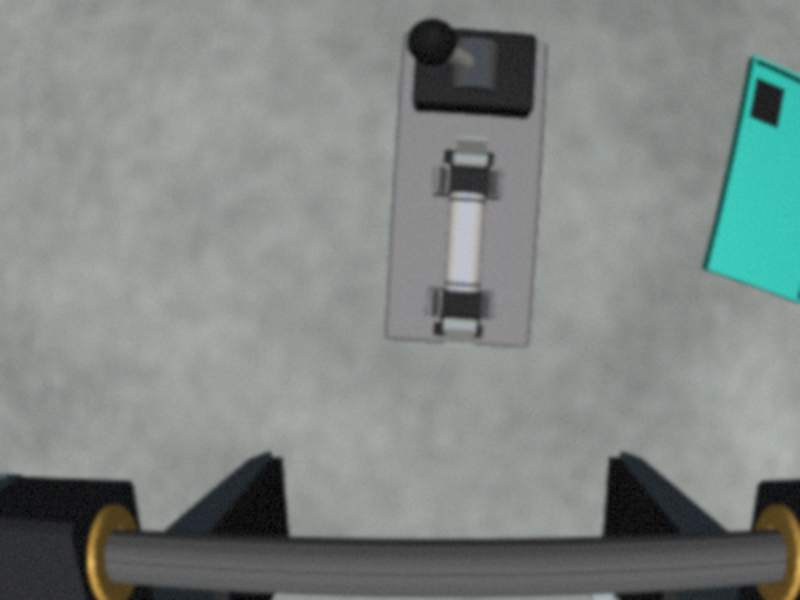

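Run:
```python
from h import *
def P(u,v,z): return at_z("wrist",(60+u/2,v/2),z)
def hd(d): return np.degrees(np.arctan2(d[1],d[0]))
BL,BR,TR=P(387,338,10),P(528,346,10),P(547,42,10)
print("BL BR TR",BL,BR,TR,np.linalg.norm(BR-BL))
print("x hd",hd(BR-BL),"y hd-90",hd(TR-BR)-90, "left edge", hd(P(403,105,10)-BL)-90)
t1,t2=P(466.5,195,46),P(462.5,290,46); print("tube",t1,t2,(t1+t2)/2,hd(t1-t2)-90,np.linalg.norm(t1-t2))
n1,n2=P(470,150,57),P(460,329,57);print("clips",hd(n1-n2)-90,(n1+n2)/2,np.linalg.norm(n1-n2))
s=P(432,42,76);print("ball",s)
```

```text
BL BR TR [573.42890167 -53.56088958  10.        ] [659.41801045 -36.2336773   10.        ] [621.67961778 154.58215691  10.        ] 87.71749606078662
x hd 11.392807246865761 y hd-90 11.187239899886364 left edge 10.507178034180328
tube [598.31831435  40.40762973  46.        ] [609.70013932 -11.71536979  46.        ] [604.00922684  14.34612997  46.        ] 12.31801956058537 53.351223213678686
clips 11.540572688596242 [603.59283812  15.80539172  57.        ] 98.03124476948007
ball [560.29718178 112.95248207  76.        ]
```

Run:
```python
from h import *
print(to_tool([603.7,15,110],11.4))
```

```text
[array([0.1589, 0.0235, 0.3021]), array([-0.    ,  0.0001,  0.0351])]
```

```bash
python3 -m jog '.159 .0235 .12 0 0 .035;.159 .0235 .2 0 0 .035;.159 .0235 .25 0 0 .035;.159 .0235 .3 0 0 .035;.159 .0235 .3 0 0 .035;.159 .0235 .3 0 0 .035;.159 .0235 .3 0 0 .035'
python3 - <<'E'
from h import *
print(to_tool([603.7,15,45],11.4))
look("w3",{"old_cell_mid":41,"nose_left":49,"nose_right":49,"switch_tip":76})
E
```

```text
time_s: 4.5
ee_pos: [604.8, 14.6, 112.3]
ee_rot: [179.9, 0.0, 101.4]
force: [0.3, 0.9, 0.2]
gripper_width: 91.5
[array([ 0.0013, -0.0021,  0.1345]), array([0.001 , 0.0005, 0.    ])]
old_cell_mid 0.7 [278.6 228.8] [603.2  14.4  41. ]
nose_left 0.96 [280.2 164.6] [595.2  60.2  49. ]
nose_right 0.87 [277.  293.5] [611.3 -32.6  49. ]
switch_tip 0.62 [236.6  67.9] [559.5 113.2  76. ]
```

View pics/w3.png

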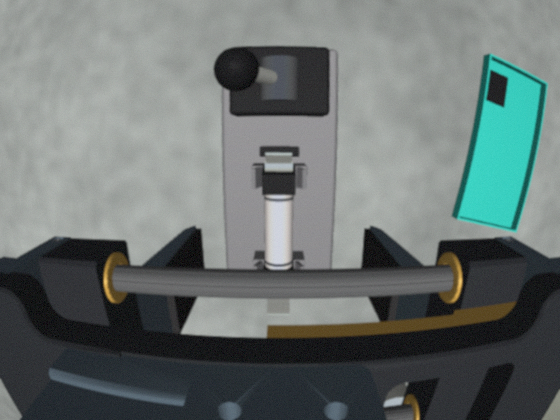

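```bash
python3 -m jog '.001 -.002 .04 0 0 0;.001 -.002 .08 0 0 0;.001 -.002 .11 0 0 0;.001 -.002 .125 0 0 0;.001 -.002 .135 0 0 0;.001 -.002 .135 0 0 0;.001 -.002 .135 0 0 0' && python3 -m jog '0 0 0 0 0 0;0 0 0 0 0 0;0 0 0 0 0 0;0 0 0 0 0 0;0 0 0 0 0 0;0 0 0 0 0 0;0 0 0 0 0 0;0 0 0 0 0 0;0 0 0 0 0 0;0 0 0 0 0 0' -1 45
```

```text
time_s: 5.33
ee_pos: [604.9, 14.6, 46.6]
ee_rot: [179.7, 0.1, 101.4]
force: [-0.4, -0.4, 0.3]
gripper_width: 91.2
time_s: 6.17
ee_pos: [604.9, 14.6, 46.6]
ee_rot: [179.7, 0.1, 101.4]
force: [-0.4, 0.2, -0.7]
gripper_width: 27.0
```

```bash
python3 -m jog '0 0 0 0 0 0;0 0 0 0 0 0;0 0 0 0 0 0;0 0 0 0 0 0;0 0 0 0 0 0'
```

```text
time_s: 6.58
ee_pos: [602.8, 14.3, 46.4]
ee_rot: [180.0, 0.1, 101.4]
force: [-4.8, -2.0, 3.1]
gripper_width: 19.0
```

```bash
python3 -m jog '0 0 -.015 0 0 0;0 0 -.03 0 0 0;0 0 -.045 0 0 0;0 0 -.06 0 0 0;0 0 -.1 0 0 0;0 0 -.15 0 0 0;0 0 -.2 0 0 0;0 0 -.2 0 0 0;0 0 -.2 0 0 0'
python3 - <<'E'
from h import *
look("w4",{"old_cell_mid":140,"switch_tip":76,"bed":41,"nose_left":49,"nose_right":49,"dish":0})
print(to_tool([492,302,140]))
im=grab_frame("side")
r=[spot_in("old_cell_mid","side")[:1],tip_of("dish","side")[:1]];print(r)
E
```

```text
time_s: 7.33
ee_pos: [604.0, 14.4, 148.8]
ee_rot: [179.7, 0.1, 101.4]
force: [-0.5, -0.3, -1.5]
gripper_width: 19.1
old_cell_mid 0.96 [279.3 264.6] [603.4  14.3 140. ]
switch_tip 0.7 [244.   77.5] [559.2 113.1  76. ]
nose_left 0.88 [277.3 163.5] [593.2  56.4  49. ]
[array([ 0.6075, -0.1027,  0.0104])]
[[{'rect': [267.2, 177.6, 279.3, 199.2], 'confidence': 0.67}], [{'location': [204.3, 152.9], 'confidence': 0.7}]]
```

View pics/w4.png

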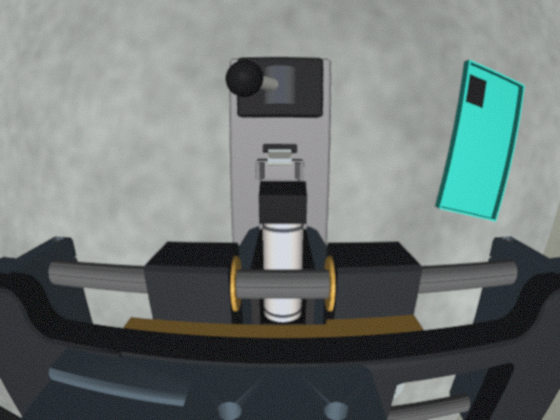

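```bash
python3 -m jog '.45 -.105 0 0 0 0;.45 -.105 0 0 0 0;.45 -.105 0 0 0 0;.45 -.105 0 0 0 0;.45 -.105 0 0 0 0;.45 -.105 0 0 0 0;.45 -.105 0 0 0 0;.45 -.105 0 0 0 0'
python3 - <<'E'
from h import *
o,cal,im=look("w5",{"dish":0})
g=(im.min(axis=2)>150).astype(np.uint8)
n,l,st,c=cv2.connectedComponentsWithStats(g)
i=1+st[1:,4].argmax(); print(st[i],c[i], at_z("wrist",c[i],5,cal))
r=best(spot_in,"dish","wrist");print(r)
if "dish" in o: print(to_tool([*o["dish"][:2],70]))
E
```

```text
time_s: 8.5
ee_pos: [506.3, 225.6, 145.6]
ee_rot: [-180.0, 0.1, 101.5]
force: [-0.1, 0.7, -1.4]
gripper_width: 19.6
dish 0.93 [286.7 122.6] [495.9 300.6   0. ]
[  202    39   171   166 20561] [288.40294733 120.71771801] [496.94885641 302.45388701   5.        ]
{'rect': [202.5, 40.4, 369.9, 203.5], 'confidence': 0.75}
[array([0.1556, 0.0079, 0.151 ])]
```

View pics/w5.png

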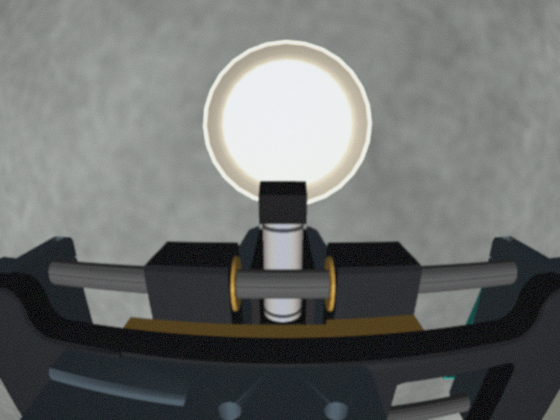

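```bash
python3 -m jog '.08 .008 0 0 0 0;.155 .008 .05 0 0 0;.155 .008 .1 0 0 0;.155 .008 .15 0 0 0;.155 .008 .19 0 0 0;.155 .008 .21 0 0 0;.155 .008 .222 0 0 0;.155 .008 .227 0 0 0;.155 .008 .227 0 0 0;.155 .008 .227 0 0 0' && python3 -m jog '0 0 0 0 0 0;0 0 0 0 0 0;0 0 0 0 0 0;0 0 0 0 0 0' -.35
```

```text
time_s: 9.48
ee_pos: [497.0, 300.4, 33.1]
ee_rot: [179.9, 0.0, 101.3]
force: [0.0, 0.4, -1.2]
gripper_width: 19.2
time_s: 9.82
ee_pos: [497.3, 300.6, 33.8]
ee_rot: [179.8, 0.0, 101.3]
force: [0.8, 0.4, 0.4]
gripper_width: 29.6
```

```bash
python3 -m jog '0 0 -.05 0 0 0;0 0 -.12 0 0 0;-.1 0 -.2 0 0 0;-.15 0 -.27 0 0 0;-.15 0 -.27 0 0 0;-.15 0 -.27 0 0 0'
python3 - <<'E'
from h import *
o,cal,im=look("w6",{"dish":0,"old_cell_mid":16})
print(to_tool([430,-270,170],-29))
E
```

```text
time_s: 10.32
ee_pos: [514.2, 225.4, 173.6]
ee_rot: [179.3, -0.0, 101.1]
force: [1.1, 0.6, 0.5]
gripper_width: 29.5
dish 0.6 [276.8 121.4] [496.9 301.2   0. ]
old_cell_mid 0.63 [280.1 120.5] [499.9 302.2  16. ]
[array([-0.9436, -0.3527, -0.0047]), array([ 0.0013, -0.0007,  0.4472])]
```

View pics/w6.png

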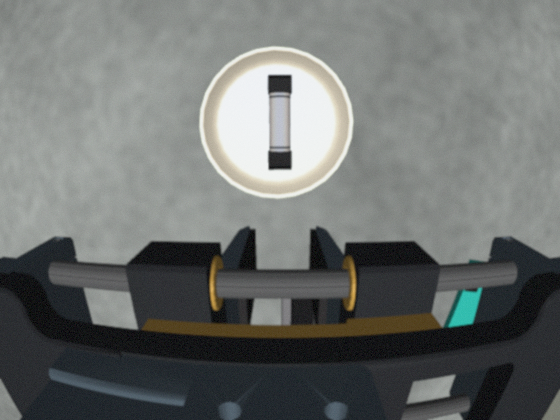

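```bash
python3 -m jog '-.92 -.25 0 0 0 .45;-.92 -.25 0 0 0 .45;-.92 -.25 0 0 0 .45;-.92 -.25 0 0 0 .45;-.92 -.25 0 0 0 .45;-.92 -.25 0 0 0 .45;-.92 -.25 0 0 0 .45;-.92 -.25 0 0 0 .45;-.92 -.25 0 0 0 .45;-.92 -.25 0 0 0 .45;-.92 -.25 0 0 0 .45;-.92 -.25 0 0 0 .45' .3
python3 - <<'E'
from h import *
print(to_tool([450,-374,150],-29))
E
```

```text
time_s: 11.47
ee_pos: [477.6, -251.6, 165.8]
ee_rot: [-180.0, -0.0, 60.7]
force: [1.2, -0.3, -0.0]
gripper_width: 59.2
[array([-0.2405,  0.0719,  0.0316]), array([-0.0003, -0.0002, -0.0037])]
```

```bash
python3 -m jog '-.24 .07 .02 0 0 0;-.24 .07 .02 0 0 0;-.24 .07 .02 0 0 0;-.24 .07 .02 0 0 0;-.24 .07 .02 0 0 0;-.24 .07 .02 0 0 0'
python3 - <<'E'
from h import *
o,cal,im=look("w7",{"new_cell_mid":11})
c=np.array(best(tip_of,"new_cell_mid","wrist")["location"])
x0,y0=int(c[0])-100,int(c[1])-75
print(x0,y0); save("w7c",cv2.resize(im[max(y0,0):y0+150,x0:x0+200],None,fx=4,fy=4,interpolation=cv2.INTER_CUBIC))
E
```

```text
time_s: 11.97
ee_pos: [449.2, -372.0, 154.1]
ee_rot: [-179.8, -0.1, 60.7]
force: [0.2, 0.4, 0.8]
gripper_width: 59.5
new_cell_mid 0.56 [286.9 120.7] [ 491.2 -305.7   11. ]
186 45
```

View pics/w7c.png

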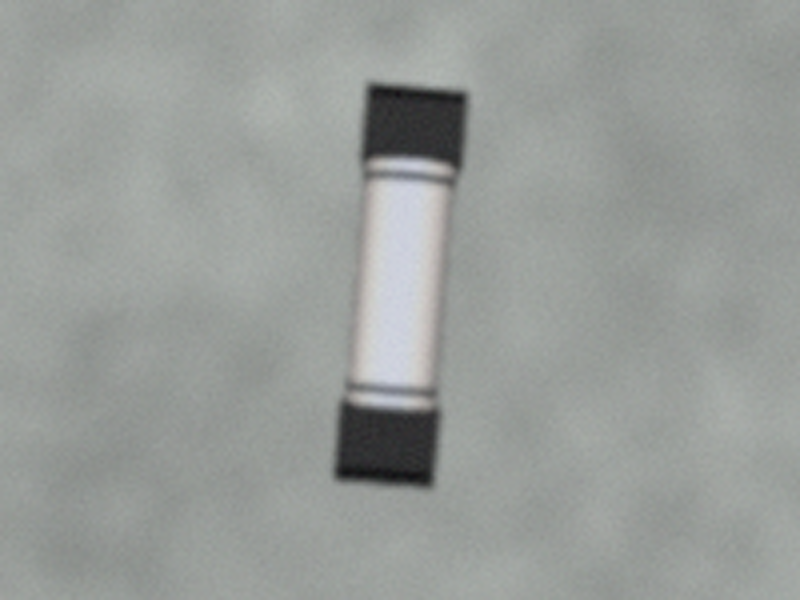

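Run:
```python
from h import *
P=lambda u,v,z: at_z("wrist",(186+u/4,45+v/4),z)
for a,b,z in (((412,160),(392,405),16),((417,88),(385,482),14)):
    p,q=P(*a,z),P(*b,z); d=p-q; h=np.degrees(np.arctan2(d[1],d[0])); print(p,q,(p+q)/2,np.linalg.norm(d),h)
m=(p+q)/2
print(to_tool([*m[:2],60],h-90),to_tool([*m[:2],25]))
```

```text
[ 508.97479924 -278.50949588   16.        ] [ 478.55619693 -324.03784081   16.        ] [ 493.76549809 -301.27366834   16.        ] 54.755105316817605 56.2521448441155
[ 518.17117895 -264.39762212   14.        ] [ 468.7147348  -338.47790369   14.        ] [ 493.44295688 -301.4377629    14.        ] 89.07203817898164 56.27268676284264
[array([0.1647, 0.0081, 0.191 ]), array([-0.001 , -0.0006,  0.0501])] [array([0.1646, 0.0082, 0.261 ])]
```

```bash
python3 -m jog '.08 .008 .04 0 0 .05;.165 .008 .1 0 0 .05;.165 .008 .17 0 0 .05;.165 .008 .22 0 0 .05;.165 .008 .245 0 0 .05;.165 .008 .258 0 0 .05;.165 .008 .26 0 0 .05;.165 .008 .26 0 0 .05' && python3 -m jog '0 0 0.002 0 0 0;0 0 .003 0 0 0;0 0 .003 0 0 0;0 0 .003 0 0 0;0 0 .003 0 0 0;0 0 .003 0 0 0;0 0 .003 0 0 0;0 0 .003 0 0 0;0 0 .003 0 0 0' -1 55
```

```text
time_s: 12.78
ee_pos: [494.1, -300.9, 26.1]
ee_rot: [-180.0, -0.1, 56.3]
force: [-0.2, -0.5, -0.3]
gripper_width: 59.2
time_s: 13.53
ee_pos: [494.0, -301.0, 24.8]
ee_rot: [-180.0, -0.0, 56.3]
force: [-0.7, -0.2, 2.2]
gripper_width: 19.2
```

```bash
python3 -m jog '0 0 -.06 0 0 0;0 0 -.14 0 0 0;0 0 -.21 0 0 0;.647 -.169 -.22 0 0 -.5;.647 -.169 -.22 0 0 -.5;.647 -.169 -.22 0 0 -.5;.647 -.169 -.22 0 0 -.5;.647 -.169 -.22 0 0 -.5;.647 -.169 -.22 0 0 -.5;.647 -.169 -.22 0 0 -.5;.647 -.169 -.22 0 0 -.5;.647 -.169 -.22 0 0 -.5;.647 -.169 -.22 0 0 -.5;.647 -.169 -.22 0 0 -.5;.647 -.169 -.22 0 0 -.5'
python3 - <<'E'
from h import *
o,cal,im=look("w8",{"new_cell_mid":115,"nose_left":49,"switch_tip":76})
save("w8c",cv2.resize(im[90:340,180:380],None,fx=2.4,fy=2.4,interpolation=cv2.INTER_CUBIC))
print(to_tool([602.8,14.5,80],11.4))
E
```

```text
time_s: 14.78
ee_pos: [602.4, 13.7, 134.8]
ee_rot: [-179.9, -0.0, 101.3]
force: [-0.9, 0.2, -1.0]
gripper_width: 18.7
new_cell_mid 0.87 [281.9 267.8] [604.4   7.2 115. ]
nose_left 0.75 [284.6 162.1] [595.9  59.4  49. ]
switch_tip 0.84 [246.3  75.1] [560.4 112.5  76. ]
[array([0.0015, 0.0004, 0.1103]), array([-0.    , -0.0006, -0.002 ])]
```

View pics/w8c.png

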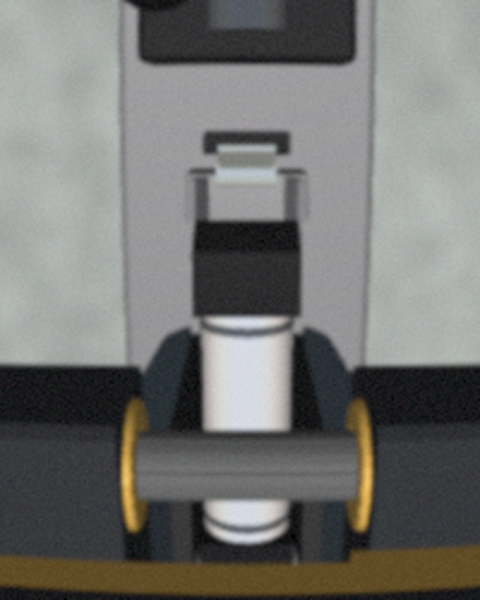

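```bash
python3 - <<'E'
from h import *
s=state(); M=R.from_euler('xyz',s["ee_rot"],degrees=True); T=s["ee_pos"]
def tool(px,zt):  # zt = height below TCP
    return M.inv().apply(at_z("wrist",px,T[2]-zt)-T)
for nm,a,b,zt in (("new",(282.5,221.3),(282.5,315),2.8),("old(w4)",(283,222.5),(283,319.5),-5.6)):
    p,q=tool(a,zt),tool(b,zt); print(nm,p,q,(p+q)/2,np.linalg.norm(p-q))
E
python3 - <<'E'
import cv2
a=cv2.imread("pics/w4.png")[170:340,240:330]; b=cv2.imread("pics/w8.png")[170:340,240:330]
for n,i in(("w4",a),("w8",b)):
    g=i[:,38:48].mean(axis=(1,2)).round().astype(int); print(n,list(zip(range(170,340,2),g[::2])))
E
```

```text
new [25.61881041  1.01040186  2.82569407] [-27.69370335   1.03719786   2.77207925] [-1.03744647  1.02379986  2.79888666] 53.3125474490922
old(w4) [27.48577327  1.23485878 -5.57244838] [-25.12450094   1.29100672  -5.62535905] [ 1.18063616  1.26293275 -5.59890372] 52.61033077354601
w4 [(170, np.int64(160)), (172, np.int64(158)), (174, np.int64(158)), (176, np.int64(157)), (178, np.int64(152)), (180, np.int64(117)), (182, np.int64(35)), (184, np.int64(25)), (186, np.int64(26)), (188, np.int64(24)), (190, np.int64(23)), (192, np.int64(27)), (194, np.int64(30)), (196, np.int64(44)), (198, np.int64(46)), (200, np.int64(46)), (202, np.int64(45)), (204, np.int64(44)), (206, np.int64(46)), (208, np.int64(45)), (210, np.int64(43)), (212, np.int64(44)), (214, np.int64(43)), (216, np.int64(44)), (218, np.int64(44)), (220, np.int64(42)), (222, np.int64(60)), (224, np.int64(175)), (226, np.int64(219)), (228, np.int64(175)), (230, np.int64(100)), (232, np.int64(153)), (234, np.int64(215)), (236, np.int64(219)), (238, np.int64(218)), (240, np.int64(219)), (242, np.int64(219)), (244, np.int64(219)), 
[... 2156 characters left out ...]
nt64(79)), (276, np.int64(81)), (278, np.int64(88)), (280, np.int64(99)), (282, np.int64(103)), (284, np.int64(111)), (286, np.int64(108)), (288, np.int64(108)), (290, np.int64(114)), (292, np.int64(112)), (294, np.int64(107)), (296, np.int64(103)), (298, np.int64(157)), (300, np.int64(216)), (302, np.int64(219)), (304, np.int64(219)), (306, np.int64(219)), (308, np.int64(189)), (310, np.int64(108)), (312, np.int64(177)), (314, np.int64(214)), (316, np.int64(119)), (318, np.int64(36)), (320, np.int64(35)), (322, np.int64(36)), (324, np.int64(48)), (326, np.int64(67)), (328, np.int64(71)), (330, np.int64(69)), (332, np.int64(68)), (334, np.int64(68)), (336, np.int64(68)), (338, np.int64(40))]
```

```bash
python3 -m jog '.004 0 .04 0 0 0;.004 0 .08 0 0 0;.004 0 .1 0 0 0;.004 0 .11 0 0 0;.004 0 .11 0 0 0;.004 0 .11 0 0 0' && python3 -m jog '0 0 .01 0 0 0;0 0 .02 0 0 0;0 0 .03 0 0 0;0 0 .035 0 0 0;0 0 .04 0 0 0;0 0 .045 0 0 0;0 0 .05 0 0 0;0 0 .05 0 0 0;0 0 .05 0 0 0'
```

```text
time_s: 15.48
ee_pos: [602.8, 15.4, 80.6]
ee_rot: [180.0, -0.1, 101.2]
force: [-0.6, -0.6, 0.6]
gripper_width: 18.5
time_s: 16.23
ee_pos: [602.9, 15.5, 55.2]
ee_rot: [180.0, -0.1, 101.2]
force: [0.9, 0.2, -2.8]
gripper_width: 18.8
```

```bash
python3 -m jog '0 0 .003 0 0 0;0 0 .006 0 0 0;0 0 .009 0 0 0;0 0 .009 0 0 0;0 0 .009 0 0 0'
```

```text
time_s: 16.65
ee_pos: [602.9, 15.6, 54.7]
ee_rot: [179.9, -0.0, 101.2]
force: [-6.8, 1.1, 23.1]
gripper_width: 18.8
```

```bash
python3 -m jog '0 0 -.005 0 0 0;0 0 -.005 0 0 0;0 0 -.005 0 0 0;0 0 -.005 0 0 0;0 0 -.005 0 0 0;0 0 -.005 0 0 0' -.1 && python3 -m jog '0 0 -.05 0 0 0;0 0 -.12 0 0 0;-.05 0 -.2 0 0 0;-.12 0 -.2 0 0 0;-.15 0 -.2 0 0 0;-.15 0 -.2 0 0 0;-.15 0 -.2 0 0 0'
python3 - <<'E'
from h import *
o,cal,im=look("w9",{"new_cell_mid":41,"nose_left":49,"nose_right":49,"switch_tip":76})
save("w9c",cv2.resize(im[20:220,180:380],None,fx=3,fy=3,interpolation=cv2.INTER_CUBIC))
b=np.array([602.9,14.9]); a=np.radians(11.4); X=np.array([np.cos(a),np.sin(a)]); Y=np.array([-X[1],X[0]])
p=b+105*Y-62*X; print(p,to_tool([*p,150]))
side=grab_frame("side"); print(best(tip_of,"new_cell_mid","side"))
E
```

```text
time_s: 17.15
ee_pos: [602.6, 15.5, 56.4]
ee_rot: [180.0, -0.1, 101.2]
force: [0.9, 0.1, -0.2]
gripper_width: 40.9
time_s: 17.73
ee_pos: [616.4, -58.6, 155.2]
ee_rot: [-179.9, -0.1, 101.1]
force: [-0.1, 0.2, 0.3]
gripper_width: 40.5
new_cell_mid 0.9 [283.7 127.2] [604.4  12.1  41. ]
nose_left 0.55 [282.   67.2] [593.9  58.6  49. ]
nose_right 0.66 [282.8 185.4] [612.6 -33.4  49. ]
[521.36916643 105.57371823] [array([ 0.3562, -0.1233,  0.0119])]
{'location': [268.3, 210.4], 'confidence': 0.72}
```

View pics/w9c.png

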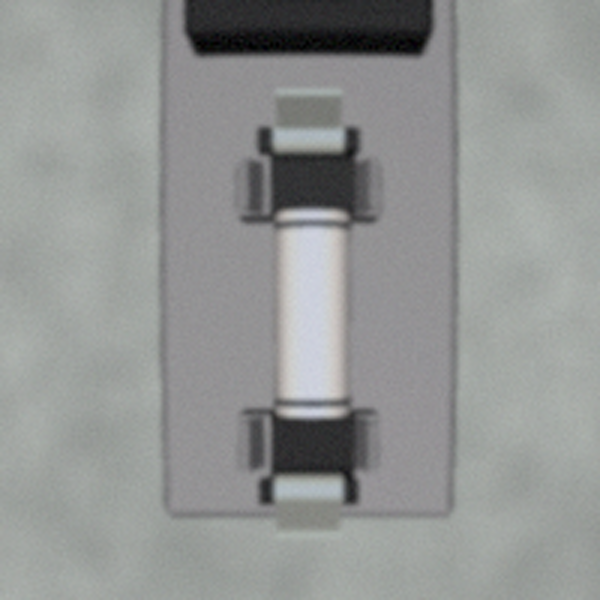

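```bash
python3 -m jog '.356 -.123 0 0 0 0;.356 -.123 0 0 0 0;.356 -.123 0 0 0 0;.356 -.123 0 0 0 0;.356 -.123 0 0 0 0;.356 -.123 .05 0 0 0;.356 -.123 .1 0 0 0;.356 -.123 .13 0 0 0;.356 -.123 .13 0 0 0;.356 -.123 .13 0 0 0' -1 20
python3 - <<'E'
from h import *
b=np.array([602.9,14.9]); a=np.radians(11.4); X=np.array([np.cos(a),np.sin(a)]); Y=np.array([-X[1],X[0]])
d=state()["ee_pos"][:2]-b; print("holder",d@X,d@Y)
p=b+105*Y+1*X; print(to_tool([*p,89]))
E
```

```text
time_s: 18.92
ee_pos: [521.4, 105.7, 90.9]
ee_rot: [-179.9, -0.1, 101.3]
force: [-0.2, 0.7, -0.0]
gripper_width: 0.5
holder -61.979567636252845 105.08294709869634
[array([1.00e-04, 1.26e-01, 3.60e-03])]
```

```bash
python3 -m jog '0 .02 0 0 0 0;0 .04 0 0 0 0;0 .06 0 0 0 0;0 .08 0 0 0 0;0 .1 0 0 0 0;0 .115 0 0 0 0;0 .122 0 0 0 0;0 .126 0 0 0 0;0 .126 0 0 0 0;0 .126 0 0 0 0'
```

```text
time_s: 19.75
ee_pos: [583.2, 118.0, 90.6]
ee_rot: [-179.9, -0.1, 101.3]
force: [0.3, 0.4, -0.2]
gripper_width: 0.8
```

```bash
python3 -m jog '0 -.03 0 0 0 0;0 -.06 0 0 0 0;0 -.08 -.06 0 0 0;-.05 -.08 -.13 0 0 0;-.12 -.05 -.16 0 0 0;-.2 0 -.16 0 0 0;-.22 0 -.16 0 0 0;-.22 0 -.16 0 0 0'
python3 - <<'E'
from h import *
o,cal,im=look("w10",{"switch_tip":76,"new_cell_mid":41})
save("w10b",im)
b=np.array([602.9,14.9]); a=np.radians(11.4); X=np.array([np.cos(a),np.sin(a)]); Y=np.array([-X[1],X[0]])
d=o["switch_tip"][:2]-b; print("ball holder",d@X,d@Y)
E
```

```text
time_s: 20.42
ee_pos: [606.8, 7.0, 170.8]
ee_rot: [179.9, 0.0, 101.1]
force: [-0.0, -0.2, 0.5]
gripper_width: 0.4
switch_tip 0.94 [309.9  73.4] [606.3 121.3  76. ]
new_cell_mid 0.63 [279.6 203.7] [604.6  11.5  41. ]
ball holder 24.321945545680816 103.64552605433254
```

View pics/w10b.png

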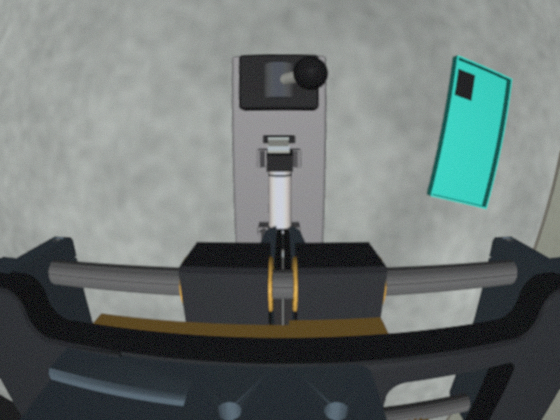

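```bash
python3 -c "
from h import *
grab_frame('top')
for q,z in (('dish',0),('old_cell_mid',16),('case',0),('weight',0),('phone',40)):
    r=best(tip_of,q,'top'); print(q,r and np.round(at_z('top',r['location'],z),1))
job_done(); print(state()['time_s'])"
```

```text
dish [489.7 295.7   0. ]
old_cell_mid [504.  301.8  16. ]
case [791.5 116.6   0. ]
weight [ 772.9 -180.9    0. ]
phone [ 709.6 -364.    40. ]
the job is handed in; nothing more can be done
the job is handed in; nothing more can be done
```

I laid the old cell in the dish, pressed the fresh cell into the clips and threw the switch, then handed the job in at about 20.5 s of the 69 s. No verdict was reported.

- **Fresh cell:** The arm met a hard stop at 23 N at the expected height. The wrist picture shows both clip noses over the end caps and the cell lying along the bed.
- **Old cell:** The wrist picture taken after release shows it flat, about 3 mm from the dish centre. In the last top-camera check the two detected centres were about 15 mm apart. I put that down to detector error in the coarse top view. It is still inside the 30 mm limit, and I did not go near the dish again after the first look.
- **Switch:** The ball was measured about 24 mm towards +x, which gives an angle of roughly 1.0 rad against the 0.85 rad needed. I felt no force at the end of the push, so the throw is confirmed by the picture only.
- **Bystanders:** The case, weight and phone were all within about 5 mm of their first readings, which is within the detector's noise. I kept the arm clear of all three.

The arm was raised clear of everything when I handed in.

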